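Rack the drying carriers and close the gate

ROBOT

A 7-joint arm with a two-finger parallel gripper is mounted at the origin on the work surface. World frame = base frame: x ahead of the robot, y to its left, z up, the work surface at z = 0. Lengths are in m, angles in rad, forces in N, time in s.
With the tool pointing down it reaches from about 0.4 to 0.875 m from the base axis. Payload 19.3 kg.
Tool frame: the origin (TCP) lies between the finger pads; the fingertips stand 17 mm ahead of it and the grasp point (between the pads) lies 2 mm behind it; z points along the fingers, y is the line along which they close (so a half turn about z gives the same grasp; the last joint's range is limited). The gripper opens to 85 mm and grips with 20 to 120 N. Pads are 22 mm wide; open, the fingers measure 114 mm over their backs; the gripper's body (76 mm by 85 mm) begins 54 mm behind the grasp point. The pads swing forward as they close: fully open they stand 13 mm farther back than shut.
Start: joints at [-1.335, 0.521, -0.036, 1.599, 0.021, 1.021, -0.113], TCP at [0.188, 0.596, 0.248] pointing down, gripper open.
Joint ranges: [-2.91, 2.91], [-0.3, 2.13], [-1.5, 1.42], [0.17, 2.43], [-1.26, 4.41], [0.16, 1.93], [-2.52, 2.52]. Speed limits (rad/s): [1.89, 1.89, 2.39, 2.39, 3.01, 3.01, 3.01].

INTERFACE

Orientations are given as [roll, pitch, yaw] about the fixed x, y, z axes, in that order (R = Rz(yaw) Ry(pitch) Rx(roll)).
In Python, from workcell import bot gives the robot as it stands.
- The arm moves only by the shell command python3 -m inch 'ROWS' [FORCE]. ROWS is JSON, a list of rows, each a list of 7 numbers: the shift along the tool's x, y, z in units of 200 mm (1.0 is 200 mm), then the turn, a rotation vector about the tool's x, y, z in units of 90 degrees (1.0 is 90 degrees), then the opening, from 0 (shut) to 1 (fully open). In form: [[x, y, z, rx, ry, rz, grip], ...]. A call has 1 to 20 rows; each row is the pose to reach, as a shift and turn from the pose commanded when the call began, along the tool's axes at that moment; what a row does not reach only later rows make up. A row lasts 1/8 s, in which the tool goes at most 62.5 mm and 10.7 degrees, less where a joint would pass 70% of its speed; a pose out of reach is approached as far as the arm can. A call with a number of a shift or a turn outside -1 to 1 is refused whole. A call with a gripper value outside its range is refused whole. The fingers move at their own pace and stop on an object; FORCE is the grip in N (left out, the last holds). Time passes only in rows, so rows that repeat a pose let the fingers close. It gives the time, the measured TCP pose, the force, the opening and the grip force at its end, in the units of the state.
- bot.observe(): the state, without advancing time (a new reading comes with each control period).
- bot.grab_frame(name): name is "scene" or "top" or "wrist"; returns a dict with "img" (384x512x3 uint8, red, green, blue), "z_map" (384x512 float32, m along the optical axis (not along the pixel's ray), 0 where there is no reading), "vfov" (degrees; the focal length in pixels is half the picture's height over the tangent of half this angle, whatever the lens; pixels are square), "cx", "cy" (the principal point, pixels), "rvec" (rotation vector, rad) and "tvec" (3), from world to camera coordinates, as OpenCV has them. Camera axes: x right, y down, z forward; pixel columns grow to the right and rows downward; lengths in m; the calibration is good to about 2 mm. A picture is of the moment at which its call begins.
- bot.job_done(): hands the job in; it is judged then, once.
The state is a dict: "clock": time; "qpos": joint angles; "qd": joint speeds; "joint_efforts": joint torques, N m; "position": TCP position; "tool_rot": TCP orientation; "force": force on the tool from outside, world axes, zero at the start; "moment": the same for the moment, N m; "grip_width": finger opening in m; "finger_force": force on a finger pad.
Only numpy, scipy, OpenCV 4.12 (cv2) and the standard library are available. Lean on these libraries where they do the work, as an engineer would, in place of code of your own. Each camera call takes 0.05 s, during which the arm holds its last target. There are 200 camera calls.

TASK

Hang every drying carrier that stands on the bench by its hook on the open part of the rack's rail and slide it along, under the guides, until it is wholly past the brass mark on the parking side. Only when all of them are parked and let go, press the gate lever's pad down until it snaps and stays down. Leave the mug, the jar and the tub where they are.

Things in the scene. Friction and masses are not known exactly. Their poses are not given: they have to be found in the camera images.
- carrier1: steel drying carrier, one of five alike (4 or 5 present), standing upright at the start. Origin: centre of its foot's underside, z up, +x = the side where the hook is open. Foot plate 70 (x) x 46 (y) x 14 mm, with a blue glazed disc on it; at x = -17 mm a stem 8 x 14 mm rises to the hook at z = 151 mm. Mass about 0.38 kg, nearly all in the foot; hangs upright by its hook
- carrier1_seat (a point): point in the hook of carrier1 where the rail's axis lies when it hangs: x = y = 0, z = 145.5 mm in the carrier's frame; axes as the carrier's. The hook is an upside-down V bridging x = -21..+21 mm, 14 mm wide in y, inside width 26 mm, inner apex z = 153 mm, crown top z = 162 mm; its lip at x = +13..+21 mm reaches down to z = 127 mm
- carrier1_tab (a point): top centre of the grip tab of carrier1, 215 mm above the foot's underside: an upright flat bar on the hook's crown, 12 mm thick (x), 28 mm wide (y), free from z = 162 to 215 mm; take it from above across the 12 mm, by its top 30 mm only, so that the fingertips pass above the rack's guides. The other carriers' tabs are the same
- carrier2: drying carrier just like carrier1 (same sizes, origin, axes); None if absent
- carrier2_seat (a point): the same point in the hook of carrier2
- carrier3: drying carrier just like carrier1 (same sizes, origin, axes); None if absent
- carrier3_seat (a point): the same point in the hook of carrier3
- carrier4: drying carrier just like carrier1 (same sizes, origin, axes); None if absent
- carrier4_seat (a point): the same point in the hook of carrier4
- carrier5: drying carrier just like carrier1 (same sizes, origin, axes); None if absent
- carrier5_seat (a point): the same point in the hook of carrier5
- rack: fixed steel drying rack. Origin: on the bench under the rail's middle; y runs along the rail, x away from the robot (yawed up to 0.13 rad), z up. Rail: round bar, diameter 14 mm, axis at x = 0, z = 200 mm, y = -255..+176 mm, over a drip tray 10 mm high (x -38..+88, y -266..+200 mm). Post 16 mm wide at y = +182 mm, up to z = 209 mm
- rack_load (a point): middle of the open, loading part of the rail: on the rail's axis at rack y = +80 mm; carriers can be hooked on from the robot's side between y = +55 and +110 mm; axes as the rack's
- rack_mark (a point): the mark: centre of a thin brass collar on the rail's axis, at rack y = 0, z = 200 mm; axes as the rack's. Carriers pass freely over it. The parking side is -y; parked = the whole 46 mm wide foot past the mark, room for five side by side
- rack_guides (a point): middle of the slot between the two guide bars above the parking part (rack y = -128, z = 230 mm). Bars at x = -19..-11 and +11..+19 mm, z = 226..234 mm, from the end plate to y = 0, flaring apart to y = +30 mm. Nothing can be hung or lifted off under them, but a hanging carrier's 12 mm tab slides along in the 22 mm slot
- rack_end (a point): on the rail's axis at the inner face of the end plate (rack y = -255 mm), 60 mm wide and 234 mm high, which ends the parking part
- gate (a joint): gate lever: grey rocker along the rail's far side (rack x = +45 mm), pivot at rack y = +120, z = 192 mm. 0 = open (at the start, pad end up), 0.35 rad = pad down, gate closed: its cross block then stands beside the rail at y = +1..+15 mm. Over-centre spring: resists with about 9 N at the pad, less further down; past 0.27 rad it snaps to 0.35 and stays; before that it springs back to 0
- gate_pad (a point): centre of the top face of the lever's black rubber pad (36 x 40 mm), at rack x = +45 mm, y about +215 mm; height about 240 mm with the gate open and 205 mm closed; press it down from above
- mug: bystander: blue glazed mug, 80 mm wide, 85 mm high, origin under its centre; leave alone
- jar: bystander: jar with black cap, 64 mm wide, 85 mm high, origin under its centre; leave alone
- bur_tub: bystander: open white plastic tub 80 x 100 x 45 mm, origin under its centre; leave alone

How it is judged:
By the outcome, as a careful person would: the job done as asked, in the order asked, and still so for the second after the job is handed in, with the robot touching nothing.
Of carrier1, carrier2, carrier3, carrier4, carrier5 only 4 to 5 are there at a start; the rules pass over those that are not, and their reading is None.
At some moment in a run one of carrier1, carrier2, carrier3, carrier4, carrier5 may be knocked a few centimetres aside while the robot is not near it.
It also fails if it takes over 208 s, if anything falls off the work surface, if the arm or the gripper's body presses on something with over 40 N, if the wrist force passes 120 N, or if a joint passes its speed limit or range.

## Working session

There is one attempt and no reset: what is moved stays moved. The work goes in short steps, Python scripts to look and compute and a shell command to move; the robot and the scene stay as the last step left them, time stands still between calls to the robot, and variables do not carry over. Pictures are saved under pics/ and viewed, at most 14 in all, crops included, and the job is handed in when it is done.

```bash
ls; mkdir -p pics
cat > h.py <<'E'
import numpy as np, cv2
from workcell import bot
from scipy.spatial.transform import Rotation as R
def grab(n):
    f=bot.grab_frame(n); f['F']=f['img'].shape[0]/2/np.tan(np.radians(f['vfov'])/2)
    f['R']=cv2.Rodrigues(np.array(f['rvec'],float))[0]; f['t']=np.array(f['tvec'],float).ravel(); return f
def cloud(f):
    z=f['z_map']; v,u=np.mgrid[:z.shape[0],:z.shape[1]]
    c=np.stack([(u-f['cx'])/f['F']*z,(v-f['cy'])/f['F']*z,z],-1)
    w=(c-f['t'])@f['R']; w[z<=0]=np.nan; return w
def ray(f,u,v,h):
    d=np.array([(u-f['cx'])/f['F'],(v-f['cy'])/f['F'],1])@f['R']; o=-f['t']@f['R']
    return o+d*(h-o[2])/d[2]
def proj(f,p):
    c=f['R']@np.array(p)+f['t']; return c[:2]/c[2]*f['F']+[f['cx'],f['cy']]
def save(f,n): cv2.imwrite('pics/'+n,f['img'][:,:,::-1])
E
python3 - <<'E'
from h import *
s=bot.observe()
for k,v in s.items(): print(k,v)
ims=[]
for n in ['scene','top']:
    f=grab(n); save(f,n+'0.png'); o=-f['t']@f['R']; print(n,o,f['vfov'],f['cx'],f['cy'])
    np.save(n+'.npy',f,allow_pickle=True)
E
```

```text
pics
clock 0.0
qpos [-1.33517773  0.52201274 -0.03632867  1.59999078  0.0212065   1.0210852
 -0.1128096 ]
qd [ 1.11036897e-03  1.66411578e-04 -5.95013944e-05 -7.41158188e-04
 -4.78442127e-04  4.10167292e-04  4.39509563e-04]
joint_efforts [-3.54304193e-04 -9.27092099e+01  1.97929122e+00 -3.69960880e+01
  1.77728443e-02  7.52110442e-03  8.10458090e-06]
position [0.18811258 0.59569662 0.24773267]
tool_rot [-3.14048492e+00  8.33866221e-05  2.83575872e+00]
force [ 0.40808774 -0.41565849  0.27283915]
moment [ 0.01039592 -0.04217133 -0.0343137 ]
finger_force 0.0
grip_width 0.08517686077783135
scene [ 1.37430219 -0.09919438  1.08250955] 47.92787512576697 252.60026539517537 184.14801414267885
top [ 0.47107101 -0.01714003  1.48024064] 43.21448986256828 249.2061617826955 192.76258839719222
```

View pics/scene0.png

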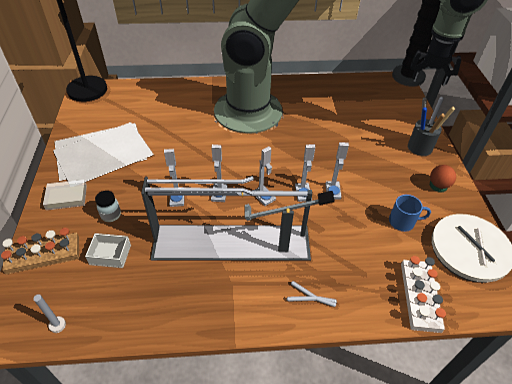

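View pics/top0.png

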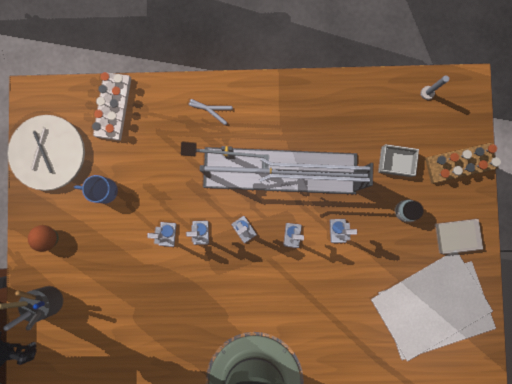

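Both views show five carriers, in the top view at about (165,235), (200,233), (243,230), (292,235) and (340,231). The rack runs from (203,170) to (372,175) with the pad at (188,148). The mug (98,189), jar (410,210) and tub (399,161) are clear of the carriers.

```bash
cat >> h.py <<'E'
def carriers(fs):
    """blue discs from colour -> seed; tab tops by height"""
    out=[]
    W=[(cloud(f),f) for f in fs]
    P=np.concatenate([w.reshape(-1,3) for w,_ in W]); C=np.concatenate([f['img'].reshape(-1,3) for _,f in W])
    k=np.isfinite(P[:,0]); P=P[k]; C=C[k].astype(int)
    return P,C
def comps(P,cell=.004):
    ij=np.floor(P[:,:2]/cell).astype(int); m0=ij.min(0); ij-=m0
    g=np.zeros(ij.max(0)+3,np.uint8); g[ij[:,0]+1,ij[:,1]+1]=1
    g=cv2.morphologyEx(g,cv2.MORPH_CLOSE,np.ones((3,3)))
    n,l=cv2.connectedComponents(g); lab=l[ij[:,0]+1,ij[:,1]+1]
    return [P[lab==i] for i in range(1,n) if (lab==i).sum()>5]
E
python3 - <<'E'
from h import *
fs=[np.load(n+'.npy',allow_pickle=True).item() for n in('scene','top')]
for f in fs:
    P,C=carriers([f]); print('---')
    roi=(P[:,0]>.25)&(P[:,0]<.56)&(abs(P[:,1])<.36)
    for name,lo,hi in(('foot',.008,.03),('tab',.17,.225)):
        print(name)
        for c in comps(P[roi&(P[:,2]>lo)&(P[:,2]<hi)&(P[:,0]<.50)]):
            r=cv2.minAreaRect((c[:,:2]*1000).astype(np.float32)); print(len(c),c.mean(0).round(3),c[:,2].max().round(3),[np.round(a,1) for a in r])
    k=(P[:,0]>.45)&(P[:,0]<.8)&(abs(P[:,1])<.4)&(P[:,2]>.12)
    print('rack')
    for c in comps(P[k]): 
        r=cv2.minAreaRect((c[:,:2]*1000).astype(np.float32)); print(len(c),c.mean(0).round(3),c[:,2].max().round(3),[np.round(a,1) for a in r])
f=fs[1]
big=cv2.resize(f['img'][140:255,140:385],None,fx=3.2,fy=3.2,interpolation=cv2.INTER_CUBIC); cv2.imwrite('pics/topc.png',big[:,:,::-1])
E
```

```text
---
foot
53 [ 0.415 -0.119  0.014] 0.029 [array([ 412.9, -121.1]), array([43.7, 23. ]), np.float64(87.2)]
173 [0.449 0.256 0.016] 0.029 [array([448.4, 254.6]), array([45.7, 71.5]), np.float64(81.4)]
95 [0.435 0.152 0.015] 0.027 [array([434.6, 153.3]), array([40.1, 46. ]), np.float64(3.8)]
34 [0.437 0.014 0.015] 0.029 [array([437.4,  11.1]), array([24.4, 43.2]), np.float64(18.3)]
120 [ 0.468 -0.261  0.015] 0.023 [array([ 465. , -260.7]), array([45. , 38.4]), np.float64(87.7)]
66 [ 0.465 -0.127  0.013] 0.02 [array([ 465.3, -127.3]), array([45.3, 19.1]), np.float64(85.5)]
102 [0.479 0.029 0.014] 0.023 [array([481.1,  29.6]), array([33.2, 58.7]), np.float64(0.8)]
26 [0.481 0.144 0.012] 0.017 [array([481.1, 143.2]), array([11.9, 22.4]), np.float64(12.9)]
tab
130 [ 0.439 -0.124  0.196] 0.216 [array([ 436.8, -124.1]), array([28.7, 16. ]), np.float64(88.1)]
134 [ 0.45  -0.261  0.195] 0.215 [array([ 447.4, -261.7]), array([28.6, 16.8]), np.float64(88.3)]
130 [0.45  0.253 0.196] 0.217 [array([449.4, 254.3]), array([27.9, 17.9]), np.float64(84.4)]
127 [0.461 0.021 0.196] 0.217 [array([458.2,  2
[... 1540 characters left out ...]
ay([28.1, 10.9]), np.float64(86.6)]
49 [0.455 0.022 0.214] 0.219 [array([455.2,  22.4]), array([10.9, 27.6]), np.float64(32.7)]
rack
54 [ 0.457 -0.26   0.168] 0.218 [array([ 458.6, -260.9]), array([16.1, 26.2]), np.float64(0.3)]
18 [ 0.453 -0.125  0.153] 0.163 [array([ 453.1, -125.4]), array([13. ,  5.5]), np.float64(89.6)]
73 [0.461 0.024 0.188] 0.219 [array([463.2,  24.4]), array([31.9, 23.8]), np.float64(85.6)]
60 [0.459 0.152 0.177] 0.219 [array([460.7, 152.2]), array([26.2, 18.5]), np.float64(86.5)]
52 [0.457 0.252 0.168] 0.217 [array([458.9, 253.8]), array([25.7, 16. ]), np.float64(86.3)]
2402 [ 0.617 -0.088  0.214] 0.249 [array([617.5, -69.5]), array([502.2,  85.4]), np.float64(81.2)]
```

View pics/topc.png

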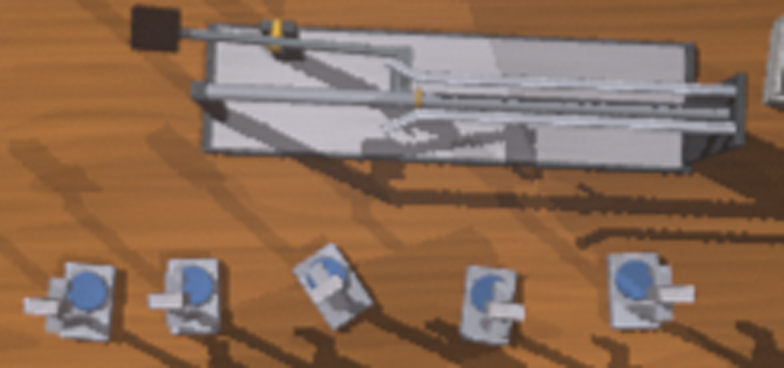

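```bash
cat >> h.py <<'E'
def go(p,yaw_deg,base=None):
    """row numbers from the current pose to TCP p, tool down with given yaw"""
    s=bot.observe(); R0=R.from_euler('xyz',s['tool_rot']); d=R0.inv().apply(np.array(p)-s['position'])/.2
    r=(R0.inv()*R.from_euler('xyz',[np.pi,0,np.radians(yaw_deg)])).as_rotvec()/(np.pi/2)
    return d.round(3),r.round(3)
E
python3 - <<'E'
from h import *
fs=[np.load(n+'.npy',allow_pickle=True).item() for n in('scene','top')]
def fit(p):
    y=p[:,1];x=p[:,0];m=np.ones(len(p),bool)
    for _ in range(8):
        a=np.polyfit(y[m],x[m],1); e=abs(x-np.polyval(a,y)); m=e<max(.004,2*e[m].std()) if _<4 else e<.006
    return a,m.sum()
for f,n in zip(fs,'st'):
    P,C=carriers([f])
    roi=(P[:,0]>.5)&(P[:,0]<.75)&(P[:,1]<.26)&(P[:,1]>-.36)
    # tray front edge and rail, guides by height
    k=roi&(P[:,2]>.193)&(P[:,2]<.212)
    print(n,'rail',*fit(P[k&(P[:,1]>.03)&(P[:,1]<.13)]), 'all',*fit(P[k]))
    k=roi&(P[:,2]>.224)&(P[:,2]<.24)
    for c in comps(P[k],.003): 
        if len(c)>30: print('guide',len(c),fit(c),c[:,1].min().round(3),c[:,1].max().round(3))
    k=roi&(P[:,2]>.006)&(P[:,2]<.014)
    r=cv2.minAreaRect((P[k][:,:2]*1000).astype(np.float32)); print('tray',r)
    h=cv2.cvtColor(f['img'],cv2.COLOR_RGB2HSV); w=cloud(f)
    b=(h[...,0]>15)&(h[...,0]<32)&(h[...,1]>110)&(w[...,2]>.17)&(w[...,0]>.5)&(w[...,0]<.75)
    for c in comps(w[b]): print('brass',len(c),c.mean(0).round(4),c.max(0).round(3))
    b=(f['img'].max(2)<60)&(w[...,2]>.2)&(w[...,0]>.5)&(w[...,0]<.75)
    for c in comps(w[b]):
        if len(c)>15: print('pad',len(c),c.mean(0).round(4),c.min(0).round(3),c.max(0).round(3))
E
```

```text
s rail [0.07659507 0.61771337] 186 all [0.06368051 0.61871652] 655
guide 900 (array([0.0761611 , 0.63290063]), np.int64(387)) -0.32 -0.028
guide 119 (array([-0.08883615,  0.6840279 ]), np.int64(36)) 0.132 0.174
tray ((621.1460571289062, -90.15007019042969), (463.8846740722656, 154.56227111816406), 86.3851547241211)
brass 16 [0.6719 0.0601 0.1942] [0.68  0.064 0.197]
pad 55 [ 0.6057 -0.3133  0.2175] [ 0.57  -0.319  0.2  ] [ 0.625 -0.309  0.234]
pad 182 [0.6717 0.1531 0.2376] [0.651 0.114 0.204] [0.69  0.173 0.246]
t rail [0.03567143 0.61494064] 159 all [0.06500497 0.6115311 ] 745
guide 812 (array([-0.04512953,  0.56897676]), np.int64(138)) -0.321 -0.028
guide 108 (array([-0.09069168,  0.67973375]), np.int64(44)) 0.127 0.172
tray ((625.2218017578125, -49.24029541015625), (248.9467010498047, 617.5421142578125), 0.012251910753548145)
brass 16 [0.6733 0.0611 0.1951] [0.68  0.067 0.203]
pad 133 [0.6664 0.1562 0.241 ] [0.652 0.141 0.231] [0.682 0.172 0.249]
```

Run:
```python
from h import *
fs=[np.load(n+'.npy',allow_pickle=True).item() for n in('scene','top')]
for f,n in zip(fs,'st'):
    P,C=carriers([f]); print(n)
    pts=[]
    for y in np.arange(-.29,-.04,.025):
        k=(abs(P[:,1]-y)<.012)&(P[:,2]>.222)&(P[:,2]<.242)&(P[:,0]>.55)&(P[:,0]<.66); q=P[k]
        m=q[:,0].mean(); a,b=q[q[:,0]<m],q[q[:,0]>=m]
        pts.append([y,np.median(a[:,0]),np.median(b[:,0]),np.median(a[:,2]),np.median(b[:,2])]); 
    pts=np.array(pts); print(pts.round(4)); mid=pts[:,1:3].mean(1); print(np.polyfit(pts[:,0],mid,1))
    pts=[]
    for y in np.arange(.03,.125,.012):
        k=(abs(P[:,1]-y)<.006)&(P[:,2]>.197)&(P[:,2]<.212)&(P[:,0]>.59)&(P[:,0]<.65); q=P[k]
        pts.append([y,np.median(q[:,0]),q[:,0].min(),q[:,0].max(),len(q)])
    pts=np.array(pts); print(pts.round(4)); print(np.polyfit(pts[:,0],pts[:,1],1))
    h=cv2.cvtColor(f['img'],cv2.COLOR_RGB2HSV)
    v,u=np.nonzero((h[...,0]>14)&(h[...,0]<34)&(h[...,1]>110)&(h[...,2]>110)); 
    w=np.array([ray(f,a,b,.205) for a,b in zip(u,v)]); k=(abs(w[:,0]-.612)<.03)&(abs(w[:,1]+.01)<.06)
    print('collar',k.sum(),w[k].mean(0),u[k].mean(),v[k].mean())
    w=cloud(f); k=(w[...,2]>.19)&(w[...,0]>.56)&(w[...,0]<.66)&(w[...,1]<-.25); print('end',w[k].min(0))
```

```text
s
[[-0.29    0.582   0.6125  0.2303  0.2309]
 [-0.265   0.584   0.6139  0.2299  0.2313]
 [-0.24    0.5861  0.6157  0.2313  0.2305]
 [-0.215   0.588   0.6167  0.2302  0.2316]
 [-0.19    0.5892  0.6182  0.2305  0.2311]
 [-0.165   0.5904  0.6197  0.2303  0.2314]
 [-0.14    0.5924  0.621   0.2306  0.2319]
 [-0.115   0.5937  0.6234  0.2312  0.2313]
 [-0.09    0.595   0.6257  0.2312  0.2305]
 [-0.065   0.5963  0.6277  0.2316  0.23  ]]
[0.06423184 0.6159816 ]
[[ 0.03    0.6195  0.6115  0.624  21.    ]
 [ 0.042   0.6199  0.6131  0.6239 24.    ]
 [ 0.054   0.6222  0.6131  0.6257 22.    ]
 [ 0.066   0.6218  0.6123  0.6271 24.    ]
 [ 0.078   0.6225  0.6144  0.629  24.    ]
 [ 0.09    0.6244  0.6134  0.6296 23.    ]
 [ 0.102   0.6237  0.6167  0.6297 24.    ]
 [ 0.114   0.624   0.6124  0.6293 24.    ]]
[0.05691892 0.6181541 ]
collar 5 [ 0.61852846 -0.05742266  0.205     ] 242.0 194.0
end [ 0.56530564 -0.32030798  0.19057715]
t
[[-0.29    0.5787  0.6093  0.2337  0.2335]
 [-0.265   0.5797  0.6105  0.2323  0.2335]
 [-0.24    0.5826  0.6113  0.234   0.2333]
 [-0.215   0.583   0.6142  0.2341  0.2338]
 [-0.19    0.5861  0.6148  0.233   0.2336]
 [-0.165   0.5867  0.6177  0.2343  0.2335]
 [-0.14    0.5878  0.6185  0.2331  0.2337]
 [-0.115   0.5904  0.6194  0.2338  0.2329]
 [-0.09    0.5914  0.6221  0.2346  0.2345]
 [-0.065   0.5939  0.6229  0.2335  0.234 ]]
[0.06440303 0.61248071]
[[ 0.03    0.6149  0.6095  0.6212 24.    ]
 [ 0.042   0.6153  0.6097  0.6211 23.    ]
 [ 0.054   0.6154  0.6104  0.6215 21.    ]
 [ 0.066   0.616   0.6108  0.6243 24.    ]
 [ 0.078   0.6166  0.6111  0.6247 25.    ]
 [ 0.09    0.6189  0.6115  0.6251 25.    ]
 [ 0.102   0.6195  0.614   0.6257 19.    ]
 [ 0.114   0.6195  0.6141  0.6277 25.    ]]
[0.06397148 0.61239077]
collar 5 [ 0.61013197 -0.05564035  0.205     ] 270.2 170.2
end [ 0.56243093 -0.32078652  0.19070879]
```

```bash
cat >> h.py <<'E'
PSI=-.0643; UX=np.array([np.cos(PSI),np.sin(PSI)]); UY=np.array([-UX[1],UX[0]]); P0=np.array([.6105,-.0565]); RY=90+np.degrees(PSI)
def rk(x,y,z): return np.r_[P0+UX*x+UY*y,z]
def tabs():
    """tab-top centres + yaw of carriers standing on the bench"""
    fs=[grab(n) for n in('scene','top')]; res=[]
    for f in fs:
        P,C=carriers([f]); k=(P[:,0]>.33)&(P[:,0]<.53)&(abs(P[:,1])<.4)&(P[:,2]>.195)&(P[:,2]<.225); L=[]
        for c in comps(P[k]):
            if len(c)<12: continue
            (cx,cy),(w,h),a=cv2.minAreaRect((c[:,:2]*1000).astype(np.float32))
            if w>h: a-=90
            a=(a+90)%180-90; L.append([cx/1000,cy/1000,a,w,h])
        res.append(np.array(L))
    for t in res[1]:
        s=min(res[0],key=lambda q:np.hypot(*(q[:2]-t[:2]))) if len(res[0]) else t
        print('top',t.round(3),'scene',s.round(3))
    return fs
E
python3 - <<'E'
from h import *
tabs()
print(go([.447,.2538,.27],86.5))
E
```

```text
top [ 0.435 -0.124 -8.843 27.348 11.557] scene [  0.436  -0.125 -11.487  27.31   16.563]
top [ 0.446 -0.261 -0.503 27.863 10.552] scene [ 0.448 -0.262  4.103 16.483 27.909]
top [ 0.449  0.153 -1.382 25.622 10.571] scene [ 0.451  0.153  2.904 14.378 28.567]
top [ 0.446  0.254 -1.646 27.393 10.632] scene [ 0.448  0.254 -9.684 27.429 16.206]
top [4.5500e-01 2.2000e-02 3.2628e+01 1.0873e+01 2.7317e+01] scene [4.5800e-01 2.2000e-02 2.9445e+01 1.6434e+01 2.8506e+01]
(array([-1.749, -1.241, -0.109]), array([-0.   ,  0.   ,  0.844]))
```

```bash
python3 -m inch '[[-0.05,-0.03,-0.1,0,0,0.08,1],[-0.2,-0.14,-0.11,0,0,0.19,1],[-0.4,-0.28,-0.11,0,0,0.3,1],[-0.6,-0.42,-0.11,0,0,0.41,1],[-0.8,-0.56,-0.11,0,0,0.52,1],[-0.95,-0.66,-0.11,0,0,0.63,1],[-1,-0.7,-0.11,0,0,0.74,1],[-1,-0.71,-0.11,0,0,0.844,1],[-1,-0.71,-0.11,0,0,0.844,1]]' 80; python3 -c "
from h import *
print(go([.447,.2538,.27],87));print(go([.447,.2538,.203],87))"
```

```text
clock: 1.32
position: [0.336, 0.4003, 0.2703]
tool_rot: [3.142, 0.0, 1.511]
force: [0.2, -0.5, 0.8]
grip_width: 0.0853
finger_force: 0.0
(array([-0.698,  0.598,  0.002]), array([ 0.   ,  0.   , -0.005]))
(array([-0.698,  0.598,  0.337]), array([ 0.   ,  0.   , -0.005]))
```

```bash
python3 -m inch '[[-0.15,0.13,0,0,0,0,1],[-0.4,0.34,0,0,0,0,1],[-0.6,0.52,0,0,0,0,1],[-0.698,0.598,0,0,0,0,1],[-0.698,0.598,0.08,0,0,0,1],[-0.698,0.598,0.18,0,0,0,1],[-0.698,0.598,0.28,0,0,0,1],[-0.698,0.598,0.337,0,0,0,1],[-0.698,0.598,0.337,0,0,0,1],[-0.698,0.598,0.337,0,0,0,0],[-0.698,0.598,0.337,0,0,0,0],[-0.698,0.598,0.337,0,0,0,0],[-0.698,0.598,0.337,0,0,0,0],[-0.698,0.598,0.337,0,0,0,0],[-0.698,0.598,0.337,0,0,0,0],[-0.698,0.598,0.337,0,0,0,0]]' 80; python3 -c "
from h import *
f=grab('wrist');save(f,'w1.png')
print(go([.447,.2538,.303],87));print(go([.525,.2538,.303],RY));print(go(rk(0,82,.303)*[1,1,1] if 0 else rk(-.095,.082,.303),RY));print(go(rk(0,.082,.303),RY))"
```

```text
clock: 3.32
position: [0.4466, 0.2536, 0.2031]
tool_rot: [-3.141, 0.0, 1.51]
force: [-4.5, -1.7, 8.7]
grip_width: 0.0109
finger_force: 77.8
(array([ 0.001,  0.001, -0.499]), array([-0.001,  0.   , -0.005]))
(array([ 0.025,  0.391, -0.5  ]), array([-0.001,  0.   ,  0.002]))
(array([-1.086,  0.438, -0.499]), array([-0.001,  0.   ,  0.002]))
(array([-1.088,  0.913, -0.5  ]), array([-0.001,  0.   ,  0.002]))
```

View pics/w1.png

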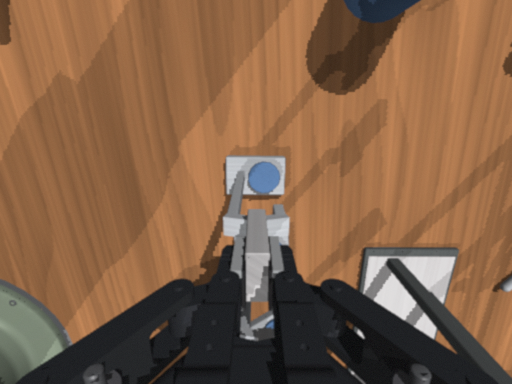

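The wrist view shows the tab gripped at (258,230), with the carrier's foot at (255,177). Its disc is on the +x side and its stem on the robot's side, as needed.

```bash
python3 -m inch '[[0,0,-0.04,0,0,0,0],[0,0,-0.13,0,0,0,0],[0,0,-0.25,0,0,0,0],[0,0,-0.37,0,0,0,0],[0,0,-0.46,0,0,0,0],[0,0.05,-0.5,0,0,0,0],[-0.03,0.14,-0.5,0,0,0,0],[-0.11,0.25,-0.5,0,0,0,0],[-0.22,0.34,-0.5,0,0,0,0],[-0.35,0.39,-0.5,0,0,0,0],[-0.5,0.41,-0.5,0,0,0,0],[-0.65,0.42,-0.5,0,0,0,0],[-0.8,0.43,-0.5,0,0,0,0],[-0.91,0.44,-0.5,0,0,0,0],[-0.97,0.44,-0.5,0,0,0,0],[-1,0.44,-0.5,0,0,0,0],[-1,0.44,-0.5,0,0,0,0]]'; python3 -c "
from h import *
f=grab('top');save(f,'t1.png')
print(go(rk(-.095,.082,.303),RY));print(go(rk(0,.082,.303),RY))"
```

```text
clock: 5.5
position: [0.5228, 0.049, 0.3028]
tool_rot: [-3.141, -0.0, 1.51]
force: [0.6, 0.2, -5.1]
grip_width: 0.0106
finger_force: 77.7
(array([-0.09 , -0.004, -0.001]), array([-0.   , -0.   ,  0.003]))
(array([-0.092,  0.471, -0.001]), array([-0.   , -0.   ,  0.003]))
```

View pics/t1.png

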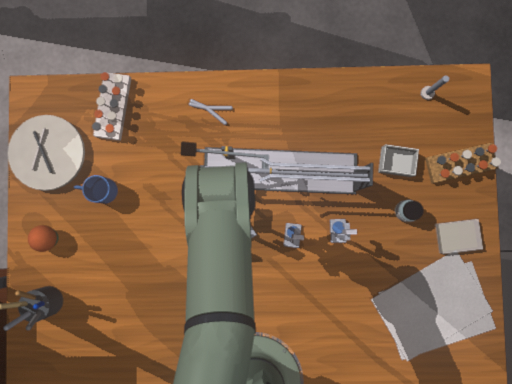

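The arm hides the load zone in the top view, at about (215,180). Nothing else has moved.

```bash
python3 -m inch '[[-0.09,0.03,0,0,0,0.003,0],[-0.09,0.11,0,0,0,0.003,0],[-0.09,0.22,0,0,0,0.003,0],[-0.09,0.33,0,0,0,0.003,0],[-0.09,0.42,0,0,0,0.003,0],[-0.09,0.471,0,0,0,0.003,0],[-0.09,0.471,0,0,0,0.003,0],[-0.09,0.471,0.06,0,0,0.003,0],[-0.09,0.471,0.12,0,0,0.003,0],[-0.09,0.471,0.17,0,0,0.003,0],[-0.09,0.471,0.2,0,0,0.003,0],[-0.09,0.471,0.215,0,0,0.003,0],[-0.09,0.471,0.22,0,0,0.003,0],[-0.09,0.471,0.22,0,0,0.003,0]]'; python3 -c "
from h import *
f=grab('scene');a=f['img'][100:280,120:360];cv2.imwrite('pics/s2.png',cv2.resize(a,None,fx=3,fy=3)[:,:,::-1])
print(go(rk(0,.082,.257),RY),go(rk(0,-.06,.258),RY),go(rk(0,-.23,.258),RY))"
```

```text
clock: 7.3
position: [0.6157, 0.0251, 0.2591]
tool_rot: [3.141, -0.0, 1.505]
force: [-0.1, 0.3, -5.0]
grip_width: 0.0107
finger_force: 77.7
(array([ 0.001, -0.   ,  0.011]), array([ 0.   , -0.   , -0.001])) (array([-0.709,  0.001,  0.006]), array([ 0.   , -0.   , -0.001])) (array([-1.559,  0.002,  0.006]), array([ 0.   , -0.   , -0.001]))
```

View pics/s2.png

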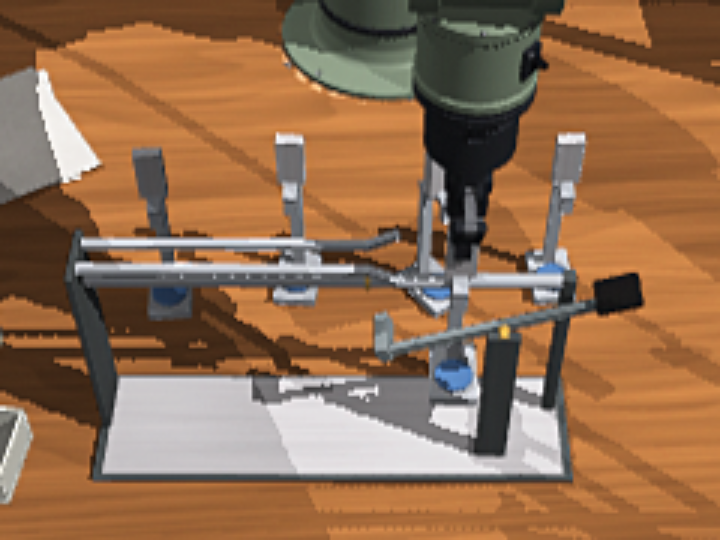

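The hook sits over the rail near (460,285), outside the guides and clear of the lever block at (385,330). Now I slide it.

```bash
python3 -m inch '[[-0.04,0,0.004,0,0,0,0],[-0.12,0,0.004,0,0,0,0],[-0.2,0,0.004,0,0,0,0],[-0.28,0,0.004,0,0,0,0],[-0.36,0,0.004,0,0,0,0],[-0.44,0,0.004,0,0,0,0],[-0.52,0,0.004,0,0,0,0],[-0.6,0,0.004,0,0,0,0],[-0.68,0,0.004,0,0,0,0],[-0.71,0,0.004,0,0,0,0],[-0.71,0,0.004,0,0,0,0]]'; python3 -c "
from h import *
s=bot.observe();print(s['force'],s['moment'])
print(go(rk(0,-.23,.258),RY))"
```

```text
clock: 8.72
position: [0.6063, -0.1168, 0.258]
tool_rot: [-3.141, -0.0, 1.505]
force: [-0.4, 0.4, -4.8]
grip_width: 0.0111
finger_force: 77.7
[-0.36917118  0.44622773 -4.79524675] [-0.03770331  0.03515703 -0.00654137]
(array([-0.848,  0.003,  0.   ]), array([-0.   , -0.   , -0.001]))
```

```bash
python3 -m inch '[[-0.05,0,0,0,0,0,0],[-0.15,0,0,0,0,0,0],[-0.25,0,0,0,0,0,0],[-0.35,0,0,0,0,0,0],[-0.45,0,0,0,0,0,0],[-0.55,0,0,0,0,0,0],[-0.65,0,0,0,0,0,0],[-0.74,0,0,0,0,0,0],[-0.81,0,0,0,0,0,0],[-0.848,0,0,0,0,0,0],[-0.848,0,0.004,0,0,0,0],[-0.848,0,0.008,0,0,0,0],[-0.848,0,0.008,0,0,0,0]]'; python3 -c "
from h import *
s=bot.observe();print(s['force'],s['moment'])
print(go(rk(0,-.23,.257),RY))"
```

```text
clock: 10.35
position: [0.5952, -0.287, 0.2577]
tool_rot: [3.14, 0.002, 1.505]
force: [-4.9, -7.3, 7.3]
grip_width: 0.0108
finger_force: 79.6
[-4.91958896 -7.2673628   7.3231536 ] [-1.80922196  1.15796894  0.0262954 ]
(array([0.005, 0.002, 0.004]), array([ 0.001,  0.001, -0.001]))
```

```bash
python3 -m inch '[[0,0,-0.006,0,0,0,0],[0,0,-0.006,0,0,0,0],[0,0,-0.006,0,0,0,0.2],[0,0,-0.006,0,0,0,0.4],[0,0,-0.006,0,0,0,0.5],[0,0,-0.006,0,0,0,0.5],[0,0,-0.05,0,0,0,0.5],[0,0,-0.15,0,0,0,0.5],[0,0,-0.25,0,0,0,0.5],[0,0,-0.3,0,0,0,0.5],[0,0,-0.3,0,0,0,0.5]]'
cat >> h.py <<'E'
def hang():
    """tab tops of the hanging carriers, in rack coordinates (top + scene view)"""
    for n in('scene','top'):
        P,C=carriers([grab(n)]); q=P[:,:2]-P0; X=q@UX; Y=q@UY
        k=(abs(X)<.016)&(Y<.02)&(Y>-.26)&(P[:,2]>.25)&(P[:,2]<.28)
        print(n,[(np.median(c,0).round(3),len(c)) for c in comps(np.c_[X,Y,P[:,2]][k])])
E
python3 -c "
from h import *
tabs();hang()
print(go([.4355,-.1245,.29],81.2))"
```

```text
clock: 11.72
position: [0.5954, -0.2859, 0.317]
tool_rot: [3.141, 0.0, 1.505]
force: [-0.4, -0.0, -1.1]
grip_width: 0.0427
finger_force: 0.0
top [ 0.435 -0.123 -9.42  27.296 11.664] scene [  0.436  -0.124 -10.864  26.506  18.318]
top [ 0.449  0.153 -1.154 26.177 10.537] scene [ 0.45   0.153  7.083 16.732 28.185]
top [4.5500e-01 2.2000e-02 3.2818e+01 1.0850e+01 2.7657e+01] scene [4.5800e-01 2.1000e-02 2.7825e+01 1.6664e+01 2.9314e+01]
scene [(array([ 0.008, -0.227,  0.265]), 85)]
top [(array([ 0.003, -0.214,  0.267]), 8)]
(array([ 0.752, -0.849,  0.13 ]), array([-0.001, -0.   ,  0.056]))
```

```bash
python3 -c "
from h import *
print(go([.4355,-.1235,.203],81))"
python3 -m inch '[[0.05,-0.06,0,0,0,0,0.7],[0.17,-0.2,0,0,0,0.02,0.8],[0.33,-0.38,0.05,0,0,0.04,0.8],[0.5,-0.57,0.1,0,0,0.058,0.8],[0.65,-0.74,0.15,0,0,0.058,0.8],[0.73,-0.83,0.2,0,0,0.058,0.8],[0.752,-0.849,0.25,0,0,0.058,0.8],[0.752,-0.849,0.35,0,0,0.058,0.8],[0.752,-0.849,0.45,0,0,0.058,0.8],[0.752,-0.849,0.54,0,0,0.058,0.8],[0.752,-0.849,0.57,0,0,0.058,0.8],[0.752,-0.849,0.57,0,0,0.058,0.8],[0.752,-0.849,0.57,0,0,0.058,0],[0.752,-0.849,0.57,0,0,0.058,0],[0.752,-0.849,0.57,0,0,0.058,0],[0.752,-0.849,0.57,0,0,0.058,0],[0.752,-0.849,0.57,0,0,0.058,0],[0.752,-0.849,0.57,0,0,0.058,0]]'; python3 -c "
from h import *
print(go([.525,-.1,.303],RY));print(go(rk(-.095,.082,.303),RY));print(go(rk(0,.082,.303),RY))"
```

```text
(array([ 0.757, -0.849,  0.565]), array([-0.001, -0.   ,  0.058]))
clock: 14.18
position: [0.4354, -0.1245, 0.2028]
tool_rot: [-3.141, -0.0, 1.414]
force: [-3.8, 0.8, 11.3]
grip_width: 0.0106
finger_force: 78.2
(array([ 0.191,  0.423, -0.501]), array([-0.   , -0.   , -0.059]))
(array([ 0.837,  0.301, -0.501]), array([-0.   , -0.   , -0.059]))
(array([ 0.881,  0.774, -0.501]), array([-0.   , -0.   , -0.059]))
```

```bash
python3 -m inch '[[0,0,-0.05,0,0,0,0],[0,0,-0.15,0,0,0,0],[0,0,-0.27,0,0,0,0],[0,0,-0.39,0,0,0,0],[0,0.03,-0.47,0,0,0,0],[0.03,0.1,-0.501,0,0,-0.02,0],[0.09,0.22,-0.501,0,0,-0.04,0],[0.15,0.34,-0.501,0,0,-0.059,0],[0.22,0.41,-0.501,0,0,-0.059,0],[0.34,0.4,-0.501,0,0,-0.059,0],[0.48,0.37,-0.501,0,0,-0.059,0],[0.62,0.345,-0.501,0,0,-0.059,0],[0.74,0.32,-0.501,0,0,-0.059,0],[0.81,0.32,-0.501,0,0,-0.059,0],[0.84,0.37,-0.501,0,0,-0.059,0],[0.85,0.47,-0.501,0,0,-0.059,0],[0.86,0.58,-0.501,0,0,-0.059,0],[0.87,0.69,-0.501,0,0,-0.059,0],[0.88,0.755,-0.501,0,0,-0.059,0],[0.881,0.774,-0.501,0,0,-0.059,0]]'; python3 -c "
from h import *
print(go(rk(0,.082,.258),RY));print(go(rk(0,-.1,.258),RY));print(go(rk(0,-.1815,.258),RY))"
```

```text
clock: 16.68
position: [0.6166, 0.0247, 0.3023]
tool_rot: [-3.141, 0.001, 1.506]
force: [0.3, 0.8, -4.0]
grip_width: 0.0109
finger_force: 78.2
(array([ 0.003, -0.004,  0.222]), array([-0.,  0., -0.]))
(array([-0.907, -0.004,  0.222]), array([-0.,  0., -0.]))
(array([-1.314, -0.004,  0.222]), array([-0.,  0., -0.]))
```

```bash
python3 -m inch '[[0,-0.004,0.05,0,0,0,0],[0,-0.004,0.12,0,0,0,0],[0,-0.004,0.18,0,0,0,0],[0,-0.004,0.21,0,0,0,0],[0,-0.004,0.22,0,0,0,0],[0,-0.004,0.22,0,0,0,0],[-0.04,-0.004,0.22,0,0,0,0],[-0.12,-0.004,0.22,0,0,0,0],[-0.21,-0.004,0.22,0,0,0,0],[-0.3,-0.004,0.22,0,0,0,0],[-0.4,-0.004,0.22,0,0,0,0],[-0.5,-0.004,0.22,0,0,0,0],[-0.6,-0.004,0.22,0,0,0,0],[-0.7,-0.004,0.22,0,0,0,0],[-0.8,-0.004,0.22,0,0,0,0],[-0.88,-0.004,0.22,0,0,0,0],[-0.907,-0.004,0.22,0,0,0,0],[-0.907,-0.004,0.22,0,0,0,0]]'; python3 -c "
from h import *
print(go(rk(0,-.1815,.258),RY)); hang()"
```

```text
clock: 18.92
position: [0.6037, -0.1557, 0.2586]
tool_rot: [-3.141, -0.0, 1.507]
force: [0.5, 0.2, -3.0]
grip_width: 0.0106
finger_force: 78.2
(array([-0.41 ,  0.002,  0.003]), array([-0., -0.,  0.]))
scene [(array([ 0.007, -0.088,  0.261]), 19), (array([ 0.007, -0.227,  0.265]), 89)]
top [(array([ 0.   , -0.229,  0.268]), 54)]
```

```bash
python3 -m inch '[[-0.05,0,0,0,0,0,0],[-0.13,0,0,0,0,0,0],[-0.22,0,0,0,0,0,0],[-0.31,0,0,0,0,0,0],[-0.38,0,0,0,0,0,0],[-0.408,0,0,0,0,0,0],[-0.408,0,0.003,0,0,0,0],[-0.408,0,0.004,0,0,0,0],[-0.408,0,0.004,0,0,0,0.2],[-0.408,0,0.004,0,0,0,0.4],[-0.408,0,0.004,0,0,0,0.5],[-0.408,0,0.004,0,0,0,0.5],[-0.408,0,-0.05,0,0,0,0.5],[-0.408,0,-0.15,0,0,0,0.5],[-0.408,0,-0.25,0,0,0,0.5],[-0.408,0,-0.3,0,0,0,0.5],[-0.408,0,-0.3,0,0,0,0.5]]'; python3 -c "
from h import *
tabs();hang()
print(go([.4475,-.2615,.203],89.5))"
```

```text
clock: 21.15
position: [0.5986, -0.2373, 0.3193]
tool_rot: [3.141, 0.0, 1.507]
force: [0.6, 0.2, -0.8]
grip_width: 0.0424
finger_force: 0.0
top [4.5500e-01 2.2000e-02 3.2544e+01 1.0835e+01 2.7354e+01] scene [4.5800e-01 2.0000e-02 3.8314e+01 1.6703e+01 2.8019e+01]
top [ 0.449  0.153 -1.216 26.528 10.49 ] scene [ 0.451  0.153  9.223 16.829 26.652]
scene [(array([ 0.008, -0.227,  0.264]), 92), (array([ 0.007, -0.179,  0.264]), 93)]Traceback (most recent call last):
  File "<string>", line 3, in <module>
    tabs();hang()
           ~~~~^^
  File "h.py", line 57, in hang
    print(n,[(np.median(c,0).round(3),len(c)) for c in comps(np.c_[X,Y,P[:,2]][k])])
                                                       ~~~~~^^^^^^^^^^^^^^^^^^^^^^
  File "h.py", line 25, in comps
    ij=np.floor(P[:,:2]/cell).astype(int); m0=ij.min(0); ij-=m0
                                              ~~~~~~^^^
    return umr_minimum(a, axis, None, out, keepdims, initial, where)
ValueError: zero-size array to reduction operation minimum which has no identity
```

```bash
sed -i 's/    return \[P\[lab==i\]/    return [P[lab==i]/; s/^def comps(P,cell=.004):/&\n    if len(P)==0: return []/' h.py; python3 -c "
from h import *
print(go([.4562,.0217,.203],122.6))"
```

```text
(array([ 1.245, -0.791,  0.576]), array([-0.001, -0.   , -0.403]))
```

```bash
python3 -m inch '[[0.05,-0.06,0,0,0,0,0.7],[0.17,-0.2,0,0,0,-0.05,0.8],[0.35,-0.38,0.05,0,0,-0.13,0.8],[0.55,-0.55,0.1,0,0,-0.22,0.8],[0.75,-0.7,0.15,0,0,-0.31,0.8],[0.92,-0.78,0.15,0,0,-0.39,0.8],[1,-0.79,0.15,0,0,-0.403,0.8],[1,-0.79,0.15,0,0,-0.403,0.8]]'; python3 -c "
from h import *
tabs()
print(go([.4562,.0217,.28],122.6));print(go([.4562,.0217,.203],122.6))"
```

```text
clock: 22.35
position: [0.4539, -0.027, 0.2887]
tool_rot: [3.141, 0.0, 2.14]
force: [-1.1, -0.6, 0.9]
grip_width: 0.0685
finger_force: 0.0
top [ 0.446 -0.261 -0.418 26.914 10.462] scene [ 0.449 -0.262  9.944 15.079 28.49 ]
top [ 0.449  0.153 -1.347 25.692 10.57 ] scene [ 0.451  0.153 -0.628 27.379 15.937]
(array([0.205, 0.144, 0.043]), array([-0.   ,  0.   , -0.001]))
(array([0.205, 0.144, 0.428]), array([-0.   ,  0.   , -0.001]))
```

```bash
python3 -m inch '[[0.06,0.04,0.02,0,0,0,0.8],[0.15,0.105,0.04,0,0,0,0.8],[0.2,0.14,0.06,0,0,0,0.8],[0.205,0.144,0.12,0,0,0,0.8],[0.205,0.144,0.22,0,0,0,0.8],[0.205,0.144,0.33,0,0,0,0.8],[0.205,0.144,0.41,0,0,0,0.8],[0.205,0.144,0.428,0,0,0,0.8],[0.205,0.144,0.428,0,0,0,0.8],[0.205,0.144,0.428,0,0,0,0],[0.205,0.144,0.428,0,0,0,0],[0.205,0.144,0.428,0,0,0,0],[0.205,0.144,0.428,0,0,0,0],[0.205,0.144,0.428,0,0,0,0],[0.205,0.144,0.428,0,0,0,0]]'; python3 -c "
from h import *
print(go(rk(-.095,.082,.303),RY));print(go(rk(0,.082,.303),RY));print(go(rk(0,.082,.2583),RY))"
```

```text
clock: 24.32
position: [0.4556, 0.0223, 0.2034]
tool_rot: [-3.141, 0.0, 2.14]
force: [-3.4, -1.9, 9.2]
grip_width: 0.0107
finger_force: 78.6
(array([-0.138,  0.3  , -0.498]), array([-0.   ,  0.   ,  0.403]))
(array([-0.419,  0.683, -0.498]), array([-0.   ,  0.   ,  0.403]))
(array([-0.419,  0.683, -0.274]), array([-0.   ,  0.   ,  0.403]))
```

```bash
python3 -m inch '[[0,0,-0.05,0,0,0,0],[0,0,-0.15,0,0,0,0],[0,0,-0.27,0,0,0,0],[0,0,-0.39,0,0,0.03,0],[0,0.02,-0.47,0,0,0.1,0],[-0.04,0.1,-0.498,0,0,0.19,0],[-0.09,0.2,-0.498,0,0,0.28,0],[-0.138,0.3,-0.498,0,0,0.37,0],[-0.17,0.34,-0.498,0,0,0.403,0],[-0.22,0.41,-0.498,0,0,0.403,0],[-0.29,0.51,-0.498,0,0,0.403,0],[-0.36,0.6,-0.498,0,0,0.403,0],[-0.41,0.67,-0.498,0,0,0.403,0],[-0.419,0.683,-0.498,0,0,0.403,0],[-0.419,0.683,-0.498,0,0,0.403,0],[-0.419,0.683,-0.45,0,0,0.403,0],[-0.419,0.683,-0.38,0,0,0.403,0],[-0.419,0.683,-0.31,0,0,0.403,0],[-0.419,0.683,-0.28,0,0,0.403,0],[-0.419,0.683,-0.278,0,0,0.403,0]]'; python3 -c "
from h import *
print(go(rk(0,.082,.2585),RY));print(go(rk(0,-.1,.2585),RY));print(go(rk(0,-.1325,.2585),RY));hang()"
```

```text
clock: 26.82
position: [0.6157, 0.0256, 0.2584]
tool_rot: [-3.141, 0.0, 1.507]
force: [-3.0, -0.4, -2.1]
grip_width: 0.0106
finger_force: 78.6
(array([-0.001,  0.001, -0.001]), array([-0.001,  0.   ,  0.   ]))
(array([-0.911,  0.   , -0.001]), array([-0.001,  0.   ,  0.   ]))
(array([-1.074e+00,  0.000e+00, -1.000e-03]), array([-0.001,  0.   ,  0.   ]))
scene [(array([ 0.008, -0.227,  0.265]), 87), (array([ 0.007, -0.179,  0.265]), 89)]
top [(array([ 0.001, -0.226,  0.268]), 72), (array([ 0.001, -0.178,  0.268]), 70)]
```

```bash
python3 -m inch '[[-0.03,0,-0.003,0,0,0,0],[-0.1,0,-0.003,0,0,0,0],[-0.19,0,-0.003,0,0,0,0],[-0.29,0,-0.003,0,0,0,0],[-0.39,0,-0.003,0,0,0,0],[-0.49,0,-0.003,0,0,0,0],[-0.59,0,-0.003,0,0,0,0],[-0.69,0,-0.003,0,0,0,0],[-0.79,0,-0.003,0,0,0,0],[-0.89,0,-0.003,0,0,0,0],[-0.96,0,-0.003,0,0,0,0],[-0.98,0,-0.003,0,0,0,0],[-0.98,0,-0.003,0,0,0,0]]'; python3 -c "
from h import *
print(go(rk(0,-.132,.2575),RY))"
```

```text
clock: 28.55
position: [0.6035, -0.1698, 0.2592]
tool_rot: [-3.142, -0.0, 1.507]
force: [-0.7, -0.2, -2.7]
grip_width: 0.0108
finger_force: 78.3
(array([-0.093, -0.002,  0.009]), array([-0., -0.,  0.]))
```

```bash
python3 -m inch '[[-0.04,0,0,0,0,0,0],[-0.08,0,0,0,0,0,0],[-0.093,0,0.002,0,0,0,0],[-0.093,0,0.006,0,0,0,0],[-0.093,0,0.006,0,0,0,0.2],[-0.093,0,0.006,0,0,0,0.4],[-0.093,0,0.006,0,0,0,0.5],[-0.093,0,0.006,0,0,0,0.5],[-0.093,0,-0.05,0,0,0,0.5],[-0.093,0,-0.15,0,0,0,0.5],[-0.093,0,-0.25,0,0,0,0.5],[-0.093,0,-0.3,0,0,0,0.5],[-0.093,0,-0.3,0,0,0,0.5]]'; python3 -c "
from h import *
tabs();hang()
print(go([.4475,-.2615,.28],89.5));print(go([.4475,-.2615,.203],89.5))"
```

```text
clock: 30.18
position: [0.6024, -0.1886, 0.3199]
tool_rot: [3.141, 0.0, 1.507]
force: [-0.6, -0.3, -0.8]
grip_width: 0.0427
finger_force: 0.0
top [ 0.449  0.153 -1.266 26.162 10.54 ] scene [ 0.452  0.153 -7.897 28.009 14.759]
scene [(array([ 0.007, -0.227,  0.265]), 91), (array([ 0.008, -0.179,  0.265]), 90), (array([ 0.009, -0.131,  0.265]), 81)]
top []
(array([-0.414, -0.747,  0.194]), array([-0.001, -0.   , -0.035]))
(array([-0.414, -0.747,  0.579]), array([-0.001, -0.   , -0.035]))
```

```bash
python3 -m inch '[[0.05,-0.04,0,0,0,0,0.7],[0.17,-0.14,0,0,0,0,0.8],[0.35,-0.28,0.05,0,0,0,0.8],[0.55,-0.42,0.1,0,0,0,0.8],[0.75,-0.56,0.15,0,0,0,0.8],[0.92,-0.68,0.15,0,0,0,0.8],[1,-0.72,0.15,0,0,0,0.8],[1,-0.72,0.15,0,0,0,0.8]]'; python3 -c "
from h import *
tabs()
print(go([.4497,.1525,.28],88.7));print(go([.4497,.1525,.203],88.7))"
```

```text
clock: 31.38
position: [0.4705, 0.0216, 0.2893]
tool_rot: [-3.142, -0.001, 1.51]
force: [-0.6, -0.2, -0.1]
grip_width: 0.0686
finger_force: 0.0
top [ 0.446 -0.261 -0.52  26.94  10.611] scene [ 0.449 -0.261 26.023 17.964 27.659]
top [ 0.449  0.153 -1.214 25.499 10.58 ] scene [ 0.45   0.153 -0.302 28.039 15.878]
(array([ 0.655, -0.15 ,  0.047]), array([ 0.   ,  0.   , -0.026]))
(array([ 0.655, -0.15 ,  0.432]), array([ 0.   ,  0.   , -0.026]))
```

```bash
python3 -m inch '[[0.06,-0.02,0.01,0,0,0,0.8],[0.2,-0.05,0.02,0,0,0,0.8],[0.38,-0.09,0.03,0,0,-0.026,0.8],[0.54,-0.13,0.04,0,0,-0.026,0.8],[0.635,-0.15,0.06,0,0,-0.026,0.8],[0.655,-0.15,0.12,0,0,-0.026,0.8],[0.655,-0.15,0.22,0,0,-0.026,0.8],[0.655,-0.15,0.33,0,0,-0.026,0.8],[0.655,-0.15,0.41,0,0,-0.026,0.8],[0.655,-0.15,0.432,0,0,-0.026,0.8],[0.655,-0.15,0.432,0,0,-0.026,0.8],[0.655,-0.15,0.432,0,0,-0.026,0],[0.655,-0.15,0.432,0,0,-0.026,0],[0.655,-0.15,0.432,0,0,-0.026,0],[0.655,-0.15,0.432,0,0,-0.026,0],[0.655,-0.15,0.432,0,0,-0.026,0],[0.655,-0.15,0.432,0,0,-0.026,0]]'; python3 -c "
from h import *
print(go(rk(-.095,.082,.303),RY));print(go(rk(0,.082,.303),RY));print(go(rk(0,.082,.2585),RY))"
```

```text
clock: 33.6
position: [0.4495, 0.1532, 0.2032]
tool_rot: [-3.141, -0.001, 1.548]
force: [-3.5, 1.2, 7.3]
grip_width: 0.011
finger_force: 78.1
(array([-0.6  ,  0.371, -0.499]), array([-0.   , -0.   ,  0.026]))
(array([-0.62 ,  0.846, -0.499]), array([-0.   , -0.   ,  0.026]))
(array([-0.62 ,  0.846, -0.277]), array([-0.   , -0.   ,  0.026]))
```

```bash
python3 -m inch '[[0,0,-0.05,0,0,0,0],[0,0,-0.15,0,0,0,0],[0,0,-0.27,0,0,0,0],[0,0,-0.39,0,0,0,0],[-0.03,0.02,-0.47,0,0,0,0],[-0.11,0.07,-0.499,0,0,0.01,0],[-0.22,0.14,-0.499,0,0,0.026,0],[-0.34,0.22,-0.499,0,0,0.026,0],[-0.46,0.29,-0.499,0,0,0.026,0],[-0.55,0.36,-0.499,0,0,0.026,0],[-0.595,0.45,-0.499,0,0,0.026,0],[-0.61,0.56,-0.499,0,0,0.026,0],[-0.615,0.68,-0.499,0,0,0.026,0],[-0.62,0.79,-0.499,0,0,0.026,0],[-0.62,0.846,-0.499,0,0,0.026,0],[-0.62,0.846,-0.499,0,0,0.026,0],[-0.62,0.846,-0.44,0,0,0.026,0],[-0.62,0.846,-0.36,0,0,0.026,0],[-0.62,0.846,-0.3,0,0,0.026,0],[-0.62,0.846,-0.281,0,0,0.026,0]]'; python3 -c "
from h import *
print(go(rk(0,-.083,.259),RY));tabs();hang()"
```

```text
clock: 36.1
position: [0.6155, 0.025, 0.258]
tool_rot: [-3.14, 0.0, 1.507]
force: [-2.8, -0.3, 5.6]
grip_width: 0.0111
finger_force: 79.0
(array([-0.823,  0.001, -0.005]), array([-0.001,  0.   ,  0.   ]))
top [ 0.446 -0.261 -0.842 27.939 10.518] scene [ 0.447 -0.262  2.219 16.486 28.165]
scene [(array([ 0.008, -0.227,  0.265]), 89), (array([ 0.008, -0.179,  0.265]), 90), (array([ 0.008, -0.132,  0.266]), 92)]
top [(array([ 0.001, -0.226,  0.269]), 70), (array([ 0.   , -0.178,  0.27 ]), 67), (array([ 0.002, -0.131,  0.269]), 70)]
```

```bash
python3 -m inch '[[0,0,-0.008,0,0,0,0],[-0.05,0,-0.008,0,0,0,0],[-0.13,0,-0.008,0,0,0,0],[-0.22,0,-0.008,0,0,0,0],[-0.32,0,-0.008,0,0,0,0],[-0.42,0,-0.008,0,0,0,0],[-0.52,0,-0.008,0,0,0,0],[-0.62,0,-0.008,0,0,0,0],[-0.71,0,-0.008,0,0,0,0],[-0.79,0,-0.008,0,0,0,0],[-0.823,0,-0.008,0,0,0,0],[-0.823,0,-0.004,0,0,0,0],[-0.823,0,-0.002,0,0,0,0],[-0.823,0,-0.002,0,0,0,0]]'; python3 -c "
from h import *
print(go(rk(0,-.083,.2575),RY))"
```

```text
clock: 38.05
position: [0.6056, -0.1387, 0.2594]
tool_rot: [-3.142, 0.0, 1.508]
force: [-0.5, 0.1, -3.5]
grip_width: 0.0106
finger_force: 78.3
(array([-0.003, -0.002,  0.01 ]), array([-0.   ,  0.   ,  0.001]))
```

```bash
python3 -m inch '[[0,0,0.006,0,0,0,0],[0,0,0.006,0,0,0,0.2],[0,0,0.006,0,0,0,0.4],[0,0,0.006,0,0,0,0.5],[0,0,0.006,0,0,0,0.5],[0,0,-0.05,0,0,0,0.5],[0,0,-0.15,0,0,0,0.5],[0,0,-0.25,0,0,0,0.5],[0,0,-0.3,0,0,0,0.5],[0,0,-0.3,0,0,0,0.5]]'; python3 -c "
from h import *
tabs();hang()
print(go([.4475,-.2615,.28],89.5));print(go([.4475,-.2615,.203],89.5))"
```

```text
clock: 39.3
position: [0.6057, -0.1393, 0.3201]
tool_rot: [3.14, -0.0, 1.507]
force: [0.8, 0.7, -0.6]
grip_width: 0.0422
finger_force: 0.0
top [ 0.446 -0.261 -0.658 27.201 10.509] scene [ 0.449 -0.262 13.049 15.03  28.764]
scene [(array([ 0.007, -0.227,  0.264]), 87), (array([ 0.007, -0.179,  0.264]), 94), (array([ 0.009, -0.132,  0.265]), 89), (array([ 0.01 , -0.086,  0.265]), 83)]
top [(array([ 0.001, -0.227,  0.269]), 70)]
(array([-0.661, -0.748,  0.195]), array([-0.001, -0.   , -0.035]))
(array([-0.661, -0.748,  0.58 ]), array([-0.001, -0.   , -0.035]))
```

```bash
python3 -m inch '[[-0.05,-0.06,0,0,0,0,0.7],[-0.15,-0.18,0,0,0,0,0.8],[-0.3,-0.34,0,0,0,-0.02,0.8],[-0.44,-0.5,0.05,0,0,-0.035,0.8],[-0.57,-0.65,0.1,0,0,-0.035,0.8],[-0.645,-0.73,0.17,0,0,-0.035,0.8],[-0.661,-0.748,0.25,0,0,-0.035,0.8],[-0.661,-0.748,0.35,0,0,-0.035,0.8],[-0.661,-0.748,0.46,0,0,-0.035,0.8],[-0.661,-0.748,0.55,0,0,-0.035,0.8],[-0.661,-0.748,0.58,0,0,-0.035,0.8],[-0.661,-0.748,0.58,0,0,-0.035,0.8],[-0.661,-0.748,0.58,0,0,-0.035,0],[-0.661,-0.748,0.58,0,0,-0.035,0],[-0.661,-0.748,0.58,0,0,-0.035,0],[-0.661,-0.748,0.58,0,0,-0.035,0],[-0.661,-0.748,0.58,0,0,-0.035,0],[-0.661,-0.748,0.58,0,0,-0.035,0]]'; python3 -c "
from h import *
print(go([.515,-.2,.303],RY));print(go(rk(-.095,.082,.303),RY));print(go(rk(0,.082,.303),RY))"
```

```text
clock: 41.75
position: [0.4472, -0.2616, 0.2038]
tool_rot: [-3.141, -0.0, 1.562]
force: [-5.6, 1.0, 9.4]
grip_width: 0.0109
finger_force: 78.2
(array([ 0.311,  0.336, -0.496]), array([-0.001, -0.   ,  0.035]))
(array([ 1.469,  0.355, -0.496]), array([-0.001, -0.   ,  0.035]))
(array([ 1.443,  0.829, -0.496]), array([-0.001, -0.   ,  0.035]))
```

```bash
python3 -m inch '[[0,0,-0.05,0,0,0,0],[0,0,-0.15,0,0,0,0],[0,0,-0.27,0,0,0,0],[0,0,-0.39,0,0,0,0],[0.03,0.04,-0.47,0,0,0,0],[0.1,0.12,-0.496,0,0,0.01,0],[0.2,0.22,-0.496,0,0,0.035,0],[0.32,0.3,-0.496,0,0,0.035,0],[0.45,0.335,-0.496,0,0,0.035,0],[0.6,0.34,-0.496,0,0,0.035,0],[0.75,0.345,-0.496,0,0,0.035,0],[0.88,0.35,-0.496,0,0,0.035,0],[0.97,0.35,-0.496,0,0,0.035,0],[1,0.35,-0.496,0,0,0.035,0],[1,0.35,-0.496,0,0,0.035,0]]'; python3 -c "
from h import *
print(go(rk(-.095,.082,.303),RY));print(go(rk(0,.082,.303),RY));print(go(rk(0,.082,.2595),RY))"
```

```text
clock: 43.62
position: [0.5196, -0.0625, 0.3029]
tool_rot: [3.141, 0.0, 1.507]
force: [-0.3, -0.1, -4.4]
grip_width: 0.0108
finger_force: 78.1
(array([ 0.469, -0.023, -0.001]), array([0., 0., 0.]))
(array([ 0.469,  0.452, -0.001]), array([0., 0., 0.]))
(array([0.469, 0.452, 0.217]), array([0., 0., 0.]))
```

```bash
python3 -m inch '[[0.05,0,0,0,0,0,0],[0.15,-0.01,0,0,0,0,0],[0.27,-0.01,0,0,0,0,0],[0.38,0,0,0,0,0,0],[0.45,0.05,0,0,0,0,0],[0.469,0.14,0,0,0,0,0],[0.469,0.25,0,0,0,0,0],[0.469,0.36,0,0,0,0,0],[0.469,0.43,0,0,0,0,0],[0.469,0.452,0,0,0,0,0],[0.469,0.452,0,0,0,0,0],[0.469,0.452,0.06,0,0,0,0],[0.469,0.452,0.13,0,0,0,0],[0.469,0.452,0.19,0,0,0,0],[0.469,0.452,0.213,0,0,0,0],[0.469,0.452,0.213,0,0,0,0]]'; python3 -c "
from h import *
print(go(rk(0,-.036,.2595),RY));print(go(rk(0,.0,.2575),RY));hang()"
```

```text
clock: 45.62
position: [0.6157, 0.0255, 0.2598]
tool_rot: [-3.141, 0.0, 1.507]
force: [-0.4, -0.3, -4.2]
grip_width: 0.0107
finger_force: 78.1
(array([-0.591,  0.   ,  0.002]), array([-0.,  0.,  0.]))
(array([-0.411,  0.   ,  0.012]), array([-0.,  0.,  0.]))
scene [(array([ 0.007, -0.227,  0.264]), 89), (array([ 0.007, -0.179,  0.265]), 94), (array([ 0.008, -0.132,  0.265]), 91), (array([ 0.009, -0.085,  0.265]), 80)]
top [(array([ 0.   , -0.227,  0.269]), 73), (array([ 0.001, -0.178,  0.269]), 67), (array([ 0.002, -0.131,  0.27 ]), 70), (array([ 0.002, -0.084,  0.27 ]), 69)]
```

```bash
python3 -m inch '[[-0.04,0,0.003,0,0,0,0],[-0.12,0,0.003,0,0,0,0],[-0.21,0,0.003,0,0,0,0],[-0.3,0,0.003,0,0,0,0],[-0.39,0,0.003,0,0,0,0],[-0.48,0,0.003,0,0,0,0],[-0.55,0,0.003,0,0,0,0],[-0.595,0,0.003,0,0,0,0],[-0.595,0,0.007,0,0,0,0],[-0.595,0,0.007,0,0,0,0],[-0.595,0,0.007,0,0,0,0.2],[-0.595,0,0.007,0,0,0,0.4],[-0.595,0,0.007,0,0,0,0.5],[-0.595,0,0.007,0,0,0,0.5],[-0.595,0,-0.05,0,0,0,0.5],[-0.595,0,-0.15,0,0,0,0.5],[-0.595,0,-0.25,0,0,0,0.5],[-0.595,0,-0.3,0,0,0,0.5],[-0.595,0,-0.3,0,0,0,0.5]]'; python3 -c "
from h import *
print(go(rk(0.045,.215,.32),RY),go(rk(0.045,.215,.27),RY),go(rk(.045,.215,.222),RY));hang()"
```

```text
clock: 48.1
position: [0.6084, -0.0932, 0.3207]
tool_rot: [3.141, -0.0, 1.507]
force: [-0.1, -0.6, -0.0]
grip_width: 0.0427
finger_force: 0.0
(array([1.259, 0.224, 0.004]), array([ 0.001, -0.   ,  0.   ])) (array([1.259, 0.224, 0.254]), array([ 0.001, -0.   ,  0.   ])) (array([1.259, 0.224, 0.494]), array([ 0.001, -0.   ,  0.   ]))
scene [(array([ 0.008, -0.037,  0.265]), 93), (array([ 0.007, -0.227,  0.263]), 92), (array([ 0.007, -0.179,  0.263]), 94), (array([ 0.008, -0.131,  0.265]), 89), (array([ 0.009, -0.085,  0.264]), 84)]
top [(array([ 0.001, -0.226,  0.269]), 72), (array([ 0.001, -0.177,  0.269]), 66)]
```

```bash
python3 -m inch '[[0.06,0.02,0,0,0,0,0.2],[0.2,0.06,0,0,0,0,0],[0.4,0.1,0,0,0,0,0],[0.6,0.14,0,0,0,0,0],[0.8,0.18,0,0,0,0,0],[0.95,0.224,0,0,0,0,0],[1,0.224,0,0,0,0,0],[1,0.224,0,0,0,0,0]]'; python3 -c "
from h import *
tabs();hang();f=grab('scene');a=f['img'][100:280,120:360];cv2.imwrite('pics/s3.png',cv2.resize(a,None,fx=3,fy=3)[:,:,::-1])
P,C=carriers([f]);q=P[:,:2]-P0;X=q@UX;Y=q@UY;k=(X>.02)&(X<.07)&(Y>.19)&(Y<.24)&(P[:,2]>.225)&(P[:,2]<.26);print(X[k].mean(),Y[k].mean(),P[k,2].max())
print(go(rk(0.045,.217,.27),RY),go(rk(.045,.217,.222),RY))"
```

```text
clock: 49.2
position: [0.6654, 0.1042, 0.3195]
tool_rot: [-3.141, 0.0, 1.508]
force: [-0.7, -0.3, -0.7]
grip_width: -0.0001
finger_force: 0.0
scene [(array([ 0.008, -0.18 ,  0.265]), 92), (array([ 0.009, -0.037,  0.265]), 92), (array([ 0.007, -0.227,  0.264]), 90), (array([ 0.009, -0.132,  0.266]), 87), (array([ 0.01 , -0.085,  0.265]), 82)]
top [(array([ 0.   , -0.227,  0.269]), 72), (array([ 0.001, -0.177,  0.269]), 67), (array([ 0.001, -0.037,  0.27 ]), 69), (array([ 0.002, -0.131,  0.27 ]), 69), (array([ 0.002, -0.084,  0.27 ]), 70)]
0.04835343443984932 0.21447395977953887 0.24751067994802167
(array([0.274, 0.001, 0.252]), array([ 0.   ,  0.   , -0.001])) (array([0.274, 0.001, 0.492]), array([ 0.   ,  0.   , -0.001]))
```

View pics/s3.png

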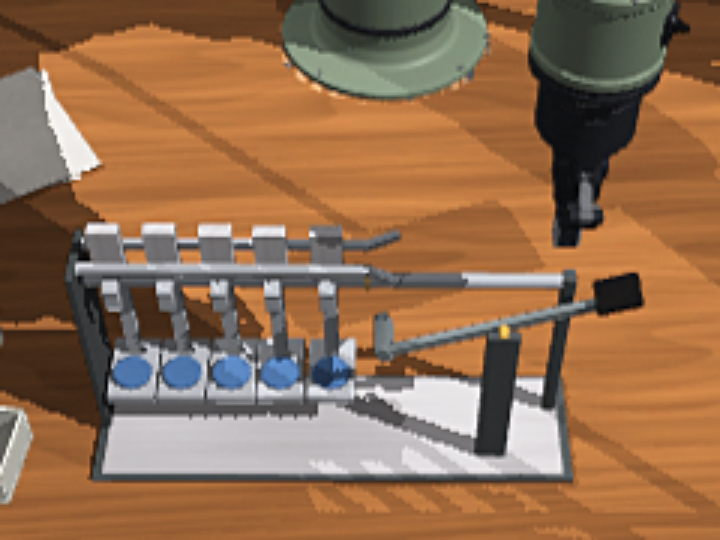

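All five carriers hang parked in a row from (130,370) to (332,370), past the brass mark at (368,280). The lever is still open with its pad at (617,293), so I press it now.

```bash
python3 -m inch '[[0.06,0,0,0,0,0,0],[0.16,0,0.04,0,0,0,0],[0.25,0,0.1,0,0,0,0],[0.274,0,0.18,0,0,0,0],[0.274,0,0.25,0,0,0,0],[0.274,0,0.3,0,0,0,0],[0.274,0,0.34,0,0,0,0],[0.274,0,0.37,0,0,0,0],[0.274,0,0.4,0,0,0,0],[0.274,0,0.43,0,0,0,0],[0.274,0,0.455,0,0,0,0],[0.274,0,0.475,0,0,0,0],[0.274,0,0.485,0,0,0,0]]'; python3 -c "
from h import *
print(go(rk(.045,.217,.222),RY))"
```

```text
clock: 51.08
position: [0.669, 0.158, 0.2226]
tool_rot: [-3.141, 0.0, 1.507]
force: [-0.1, -0.7, 0.0]
grip_width: 0.0002
finger_force: 0.0
(array([-0.004,  0.002,  0.003]), array([-0.,  0.,  0.]))
```

Force is zero at the bottom, so the lever has probably snapped. I retreat and check.

```bash
python3 -m inch '[[0,0,-0.05,0,0,0,0],[0,0,-0.2,0,0,0,0],[0,0,-0.4,0,0,0,0],[0.1,0,-0.55,0,0,0,0],[0.2,0,-0.6,0,0,0,0],[0.3,0,-0.6,0,0,0,0],[0.3,0,-0.6,0,0,0,0],[0.3,0,-0.6,0,0,0,0],[0.3,0,-0.6,0,0,0,0],[0.3,0,-0.6,0,0,0,0]]'; python3 -c "
from h import *
hang();f=grab('scene');a=f['img'][100:280,120:360];cv2.imwrite('pics/s4.png',cv2.resize(a,None,fx=3,fy=3)[:,:,::-1])"
```

```text
clock: 52.32
position: [0.6731, 0.2175, 0.343]
tool_rot: [-3.141, 0.0, 1.506]
force: [0.3, -0.5, -1.1]
grip_width: -0.0001
finger_force: 0.0
scene [(array([ 0.009, -0.132,  0.265]), 92), (array([ 0.007, -0.228,  0.265]), 86), (array([ 0.008, -0.18 ,  0.265]), 92), (array([ 0.01 , -0.085,  0.265]), 84), (array([ 0.008, -0.037,  0.265]), 92)]
top [(array([ 0.001, -0.226,  0.268]), 73), (array([ 0.001, -0.177,  0.268]), 68), (array([ 0.002, -0.037,  0.269]), 67), (array([ 0.002, -0.131,  0.269]), 69), (array([ 0.002, -0.084,  0.269]), 68)]
```

View pics/s4.png

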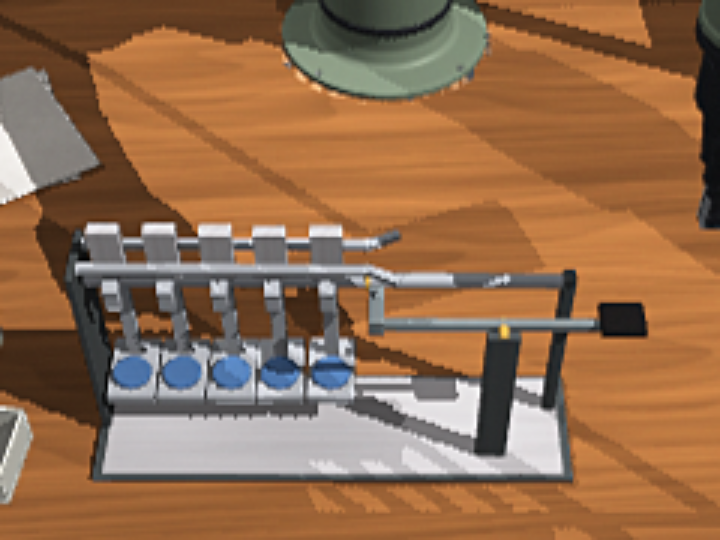

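The lever now lies level with its pad down at (622,320) and the gate block is up beside the rail at (375,300). All five carriers are still parked and the robot is clear.

```bash
python3 -c "
from workcell import bot
print(bot.job_done())"
```

```text
the job is handed in; nothing more can be done
None
```

I hung all five carriers and parked them past the brass mark, then pressed the gate lever until it snapped and stayed down. I left the mug, jar and tub alone and handed the job in at about 52 s; no verdict came back.

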